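Load a power module into the curve-tracer fixture and lock its cam lever

TASK

Lay the smaller power module flat between the rails of the test fixture, its three-terminal end facing the sprung contact pins, while the cam lever is still open. Then swing the cam lever round clockwise until you feel it bear firmly on its end-stop screw (set differently each time), without forcing it any further, and let go, leaving the module clamped against the pins. Leave the larger module where it lies.

Things in the scene. Friction and masses are not known exactly. Their poses are not given: they have to be found in the camera images.
- power_module: Smaller of two loose power modules: black case on a metal base plate, 36 (x) x 84 (y) x 22 mm (z), a lid on its rear half raised to 24.5 mm, three steel screw terminals at its +y end, bent over that end face. 0.11 to 0.22 kg. Origin at the centre of its underside; y along its length to the terminal end, z up. Grasp across the 36 mm.
- terminal_end (a point): Centre of the power module's terminal end face: 42 mm from its origin along its +y, 14 mm up.
- large_module: Larger, similar module, 56 x 108 x 22 mm, five terminals: too big for the nest, leave it. The two modules may have swapped places.
- fixture: Test fixture, does not move. Aluminium base plate 150 (x) x 270 (y) x 10 mm; origin at the centre of its underside, z up. At its +y end a black contact block (36 mm high, sockets to 43 mm) with three sprung pins, in the middle the nest, at its -y end the jaw and the eccentric cam with its lever, pivot at x +20, y -95 mm.
- nest (a point): Centre of the nest floor, at x +20, y 0, z +10 mm of the fixture, same axes. Two rails along y, 62 mm long, 10 mm high, 39 mm apart, with a 4 mm lead-in chamfer on their inner top edges. Lever open: the free length is from the jaw at y -50 (-46.5 at lever 0.3 rad) to the pin tips at y +40.5 mm. Closed: module's centre near y +2.5, its terminal end near y +44.5 mm.
- pin_tips (a point): Tip of the middle one of three sprung contact pins (5 mm thick, 10 mm apart along x), 40.5 mm along +y from the nest's centre, 14 mm above the nest floor; they point to -y and give 9 mm. Clamping pushes them in by about 4 mm, about 7 N each.
- cam_lever (a joint): Angle of the cam lever, rad. 0: it points along the fixture's -y, open; grows clockwise seen from above; at 1.57 it points along the fixture's -x. Starts at 0 to 0.3; the end-stop screw stops it somewhere in 1.32 to 1.62. Stays where left: stiff, 3 to 8 N at the grip to turn it, most near the end. 12 to 20 N at the grip bears it firmly on the stop.
- lever_grip (a point): Point on the centre line of the lever's grip, 39 mm above the bench, 100 mm from the upright pivot axis; the lever runs along this point's -y, z up. The lever is a steel arm 16 mm wide, 8 mm thick to 70 mm from the axis, then a round black grip of 17 to 19 mm diameter from 68 to 130 mm.
- jaw: Sliding steel jaw with a rubber face, 44 mm wide; origin at the middle of its face's lower edge, on the base plate; top 22 mm above that. It moves only with the lever, 11 mm to +y on closing.
- stop_block: Steel block 20 x 24 x 34 mm on the base plate with the horizontal end-stop screw (6 mm thick, points to the fixture's -y), which meets the lever's arm 55 mm from the pivot. Origin at the centre of its underside: x -35, y -65.5, z +10 mm of the fixture. The screw stands out 8 to 21 mm; the setting is not given: find the stop by force.

How it is judged (in metres and radians):
On the way, in this order (a step that is already met when the one before it is completed fails the run):
1. the power module lies flat between the rails, terminal end towards the pins, with the cam lever still open (below 0.5 rad) (x of power_module in the frame of nest between -0.003 and 0.003 m and z of power_module in the frame of nest between -0.003 and 0.003 m and angle between power_module's own z axis and vertical below 0.06 rad and y of terminal_end in the frame of nest between 0.03 and 0.044 m and value of joint cam_lever below 0.5 rad), for 0.2 s.
2. the lever has been pressed against the end-stop screw with more than 4 N there (contact force between stop_block and anything else above 4 N and value of joint cam_lever above 1.25 rad), for 0.1 s.
At the end, for the whole second after the job is handed in: Lever left closed (over 1.28 rad), at rest; power module flat between the rails (3 mm sideways and in height, 0.06 rad tilt), its terminal end 43 mm or more from the nest's centre (pins pushed in 2.5 mm or more), the jaw pressing on it with over 8 N (x of power_module in the frame of nest between -0.003 and 0.003 m and z of power_module in the frame of nest between -0.003 and 0.003 m and angle between power_module's own z axis and vertical below 0.06 rad and value of joint cam_lever above 1.28 rad and y of terminal_end in the frame of nest above 0.043 m and contact force between jaw and power_module above 8 N and linear speed of power_module below 0.01 m/s and velocity of joint cam_lever below 0.05 rad/s); the robot touches nothing.
It fails at once if the lever is forced against the end-stop screw with more than 45 N there (about 28 N at the grip) (contact force between stop_block and anything else above 45 N).
It fails at once if the larger module is moved by more than 20 mm (distance of large_module from where it was at the start of the episode above 0.02 m).
It also fails if it takes over 61 s, if anything falls off the work surface, if the arm or the gripper's body presses on something with over 40 N, if the wrist force passes 120 N, or if a joint passes its speed limit or range.

ROBOT

A 6-joint arm with a two-finger parallel gripper is mounted at the origin on a cart in front of the work surface, level with it; the furniture and walls round the work are solid. World frame = base frame: x ahead of the robot, y to its left, z up, the work surface at z = 0. Lengths are in m, angles in degrees, forces in N, time in s.
With the tool pointing down it reaches from about 0.3 to 0.75 m from the base axis. Payload 8.5 kg.
Tool frame: the origin (TCP) lies at the very end of the fingers, on their centre line; the grasp point (between the pads) lies 19 mm behind it; z points along the fingers, y is the line along which they close (so a half turn about z gives the same grasp; the last joint's range is limited). The gripper opens to 85 mm and grips with 20 to 120 N. Pads are 22 mm wide; open, the fingers measure 114 mm over their backs; the gripper's body (76 mm by 85 mm) begins 54 mm behind the grasp point. The pads swing forward as they close: fully open they stand 13 mm farther back than shut.
Start: joints at [-12.336, 21.807, 74.336, -0, 83.858, -12.336], TCP at [0.55, 0, 0.231] pointing down, gripper open.
Joint ranges: [-178.18, 178.18], [-50.72, 133.34], [12.68, 142.11], [-81.47, 261.47], [9.98, 163.14], [-165.26, 165.26]. Speed limits (degrees/s): [136.94, 136.94, 180, 180, 180, 180].

INTERFACE

Orientations are given as a 3x3 rotation matrix whose columns are the frame's x, y, z axes.
In Python, from rig import env, imaging gives the robot as it stands. The module is installed in compiled form; this text tells all that it offers.
- The arm moves only by the tool arm_command, never from a script. Its arguments are lists of equal length, an entry for each row: "turn": the turn, a rotation vector about the tool's x, y, z in units of 5 degrees (1.0 is 5 degrees), a list of three; "xyz": the shift along the tool's x, y, z in units of 50 mm (1.0 is 50 mm), a list of three; "claw": the finger opening in mm, from 0 to 85.4. A call has 1 to 12 rows; each row shifts and turns the commanded pose from where the row before left it, along the tool's axes as they then stand; what a row does not reach is not made up. A row lasts 1/10 s, in which the tool goes at most 50 mm and 8.59 degrees, less where a joint would pass 70% of its speed; a pose out of reach is approached as far as the arm can. A call is refused whole if a number of a shift passes 1 or a number of a turn 1, either way. A call with a gripper value outside its range is refused whole. The fingers move at their own pace and stop on an object; "squeeze" is the grip in N (left out, the last holds). Time passes only in rows, so rows that do not move let the fingers close. It gives the time, the measured TCP pose, the force, the opening and the grip force at its end, in the units of the state.
- env.observe(): the state, without advancing time (a new reading comes with each control period).
- imaging.get_image(name): name is "scene" or "side" or "wrist"; returns (picture, depth): 384x512x3 uint8, blue, green, red; 384x512 float32, m along the optical axis (not along the pixel's ray), 0 where there is no reading.
- imaging.camera_info(name): a dict with "camera_matrix" (3x3 intrinsics, pixels), "rvec" (rotation vector, rad) and "tvec" (3), from world to camera coordinates, as OpenCV has them. Camera axes: x right, y down, z forward; pixel columns grow to the right and rows downward; lengths in m; the calibration is good to about 2 mm. The wrist camera is an equidistant fisheye: a pixel r from the principal point sees the ray r / f radians off the axis. A picture is of the moment at which its call begins: read the wrist's pose just before it. camera_info takes no time and is no camera call; for the wrist camera it gives the pose at the moment of the call.
- env.close_job(): hands the job in; it is judged then, once.
The state is a dict: "time_s": time; "q": joint angles; "qvel": joint speeds; "joint_efforts": joint torques, N m; "position": TCP position; "tool_rot": TCP orientation; "ft_force": force on the tool from outside, world axes, zero at the start; "wrist_torque": the same for the moment, N m; "grip_width": finger opening in m; "gripper_force": force on a finger pad.
Only numpy, scipy, OpenCV 4.12 (cv2) and the standard library are available. Lean on these libraries where they do the work, as an engineer would, in place of code of your own. Each camera call takes 0.05 s, during which the arm holds its last target. There are 200 camera calls.

## Working session

There is one attempt and no reset: what is moved stays moved. The work goes in short steps, Python scripts to look and compute and a tool call to move; the robot and the scene stay as the last step left them, time stands still between calls to the robot, and variables do not carry over. Pictures are saved under pics/ and viewed, at most 10 in all, crops included, and the job is handed in when it is done.

Besides the shell and the picture viewer there is one more tool, called as name(argument=value, ...), one argument or row to a line, values as JSON. arm_command: Moves the arm, as the interface text tells. Its arguments: {"type":"object","properties":{"turn":{"type":"array"},"xyz":{"type":"array"},"claw":{"type":"array"},"squeeze":{"type":"number"}},"required":["turn","xyz","claw"]}

```bash
mkdir -p pics
cat > h.py <<'E'
import numpy as np, cv2
from rig import env, imaging
def grab(n,save=None):
    ci=imaging.camera_info(n); im,d=imaging.get_image(n)
    np.savez('%s.npz'%n,im=im,d=d,K=ci['camera_matrix'],r=ci['rvec'],t=ci['tvec'])
    if save: cv2.imwrite('pics/'+save,im)
    return im,d
def load(n):
    z=np.load('%s.npz'%n); return z['im'],z['d'],z['K'],z['r'],z['t'].ravel()
def cloud(n):
    im,d,K,r,t=load(n); R=cv2.Rodrigues(r)[0]
    v,u=np.mgrid[:d.shape[0],:d.shape[1]]
    P=np.stack([(u-K[0,2])/K[0,0]*d,(v-K[1,2])/K[1,1]*d,d],-1)
    W=(P-t)@R; W[d==0]=np.nan
    return W
def ray(n,u,v,z):
    im,d,K,r,t=load(n); R=cv2.Rodrigues(r)[0]
    c=-R.T@t; w=R.T@np.array([(u-K[0,2])/K[0,0],(v-K[1,2])/K[1,1],1]); s=(z-c[2])/w[2]; return c+s*w
E
python3 - <<'E'
from h import *
for n in('scene','side'):
    im,d=grab(n,n+'0.png'); _,_,K,r,t=load(n)
    print(n,-cv2.Rodrigues(r)[0].T@t, K[0,0],(d>0).mean())
s=env.observe(); print(s)
E
```

```text
scene [ 0.19385853 -0.53311252  0.63373226] 378.8919535461257 0.9960225423177084
side [ 0.47108446 -1.052346    0.78420446] 466.6884236526341 0.995819091796875
{'time_s': 0.1, 'q': array([-1.23364271e+01,  2.18356713e+01,  7.43791737e+01,  6.35953473e-04,
        8.38593144e+01, -1.23359821e+01]), 'qvel': array([ 0.05210749, -0.02436484, -0.06494474, -0.06041316,  0.04607786,
       -0.00143069]), 'joint_efforts': array([ 3.76895419e-03, -4.49219084e+01, -2.31655884e+01, -2.33104493e-04,
        3.63802450e-03,  7.57992581e-06]), 'position': array([5.49731360e-01, 5.31260719e-05, 2.30794480e-01]), 'tool_rot': array([[ 9.14254845e-06,  9.99999204e-01, -1.26208213e-03],
       [ 9.99999959e-01, -8.77993905e-06,  2.87315703e-04],
       [ 2.87304393e-04, -1.26208471e-03, -9.99999162e-01]]), 'ft_force': array([-0.53094443, -0.38924986,  0.39890071]), 'wrist_torque': array([ 0.04089582,  0.01913841, -0.02634686]), 'gripper_force': 0.0, 'grip_width': 0.08545968045712313}
```

View pics/scene0.png

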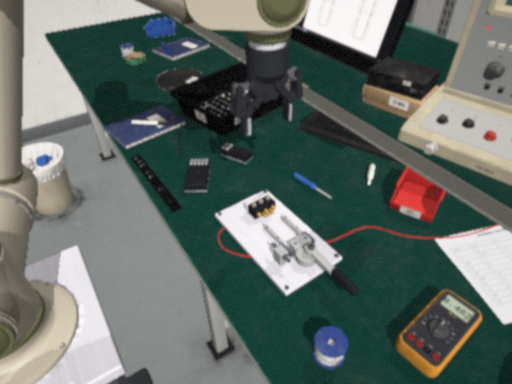

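View pics/side0.png

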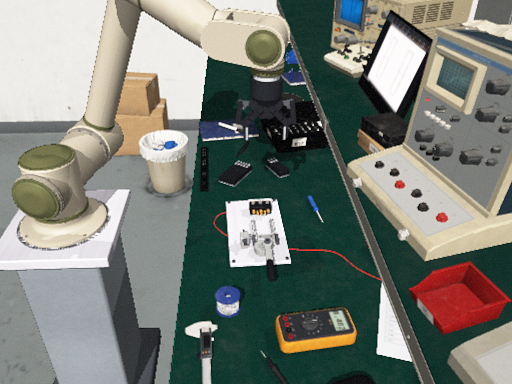

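The scene view shows the fixture's plate at about (280,240), with the contact block at (262,207) and the lever grip at (345,280). The larger module is at about (197,175) and the smaller one at (237,153). The side view agrees, with the modules at (236,173) and (277,168) and the plate at (257,232).

Run:
```python
from h import *
for n,roi in(('scene',(180,135,370,305)),('side',(190,140,330,290))):
    im,d,*_=load(n); W=cloud(n); z=W[...,2]
    x0,y0,x1,y1=roi
    m=np.zeros(z.shape,bool); m[y0:y1,x0:x1]=True
    bench=m&(abs(z)<.008)&(im[...,1]>im[...,2]+25)
    print(n,'bench z',np.nanmedian(z[bench]))
    wh=m&(im.min(-1)>170)&(z>0)&(z<.03)
    pts=W[wh]; print('plate z',np.median(pts[:,2]))
    R=cv2.minAreaRect((pts[:,:2]*1000).astype(np.float32)); print('plate',R,cv2.boxPoints(R).round(1).tolist())
    g=m&(z>.012)&(z<.05)&(im.max(-1)<90)
    k,l,st,c=cv2.connectedComponentsWithStats(g.astype(np.uint8))
    for i in range(1,k):
        if st[i,4]>60:
            p=W[l==i]; R=cv2.minAreaRect((p[:,:2]*1000).astype(np.float32)); print(st[i],c[i].round(),p.mean(0).round(4),np.nanpercentile(p[:,2],[5,50,95]).round(4),[np.round(a,1) for a in R])
    cv2.imwrite('pics/%s_z.png'%n,cv2.resize(im[y0:y1,x0:x1],None,fx=4 if n=='side' else 3.5,fy=4 if n=='side' else 3.5,interpolation=cv2.INTER_CUBIC))
```

```text
scene bench z -0.00210485607926324
plate z 0.008013449650933048
plate ((652.202392578125, -57.40252685546875), (411.22711181640625, 277.3182678222656), 2.9875943660736084) [[439.6000061035156, 70.4000015258789], [454.1000061035156, -206.60000610351562], [864.7999877929688, -185.1999969482422], [850.2999877929688, 91.80000305175781]]
[339 135  28   9  80] [354. 138.] [0.9325 0.1131 0.014 ] [0.0122 0.0139 0.0157] [array([933.6, 117.5]), array([30.2, 79.3]), np.float64(20.1)]
[221 143  31  17 254] [237. 151.] [0.607  0.2407 0.0195] [0.0135 0.0199 0.0234] [array([607. , 248.3]), array([39.5, 86.1]), np.float64(26.0)]
[184 160  26  29 513] [196. 176.] [0.4644 0.204  0.0204] [0.015  0.0205 0.0236] [array([471.4, 217.6]), array([108.9,  56.4]), np.float64(57.8)]
[249 198  25  20 222] [260. 207.] [0.5312 0.0046 0.0313] [0.0192 0.0331 0.0354] [array([537. ,   9.4]), array([58.2, 29.2]), np.float64(1.6)]
[330 268  29  28 311] [344. 282.] [ 0.5446 -0.2623  0.0426] [0.0352 0.0437 0.0467] [array([ 547.3, -259.7]), array([18.1, 63.2]), np.float64(0.2)]
side bench z -0.00033947836722698254
plate z 
[... 281 characters left out ...]
 [299. 145.] [0.6994 0.3713 0.0279] [0.0137 0.0266 0.0457] [array([704.9, 373.6]), array([ 71.7, 201.2]), np.float64(84.0)]
[267 158  23  18 175] [278. 167.] [0.6138 0.237  0.0211] [0.0143 0.0216 0.0261] [array([613.9, 245.7]), array([40.7, 90.1]), np.float64(25.8)]
[219 164  33  19 342] [234. 173.] [0.4729 0.2029 0.0213] [0.0142 0.0221 0.0258] [array([476.8, 216.7]), array([114.4,  60.3]), np.float64(57.1)]
[250 201  21  13 156] [260. 206.] [0.5414 0.0023 0.0331] [0.0235 0.0344 0.0382] [array([541.7,   7.8]), array([56.7, 34. ]), np.float64(1.2)]
[267 259   9  23 156] [271. 270.] [ 0.5502 -0.2665  0.0444] [0.0381 0.0449 0.0484] [array([ 550.3, -257.9]), array([18.1, 71.8]), np.float64(2.7)]
```

View pics/scene_z.png

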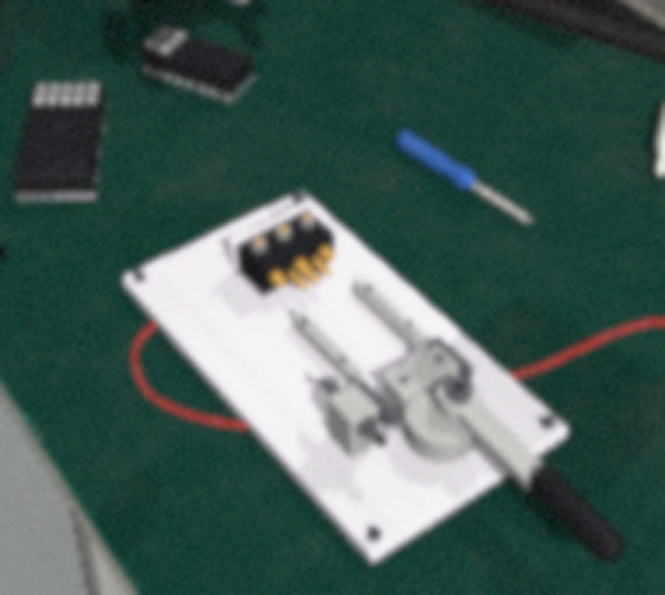

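The zoom shows the smaller module at about (197,65) in the crop. Its three terminals are at the upper-left end (165,40), roughly the same way as the fixture's contact block. The lever is open, pointing lower right, and the stop screw is at (375,430).

```bash
cat >> h.py <<'E'
def comp(mask,seed):
    k,l=cv2.connectedComponents(mask.astype(np.uint8)); return l==l[seed[1],seed[0]]
def rect(P): # world pts mm
    (c,(a,b),g)=cv2.minAreaRect(P.astype(np.float32)); return np.round(c,1),round(a,1),round(b,1),round(g,2)
E
python3 - <<'E'
from h import *
for n,seed in(('scene',(240,220)),('side',(237,215))):
    im,d,K,r,t=load(n); W=cloud(n)
    m=comp((im.min(-1)>135)&(abs(W[...,2]-.01)<.03),seed)
    c=max(cv2.findContours(m.astype(np.uint8),0,2)[0],key=cv2.contourArea)
    h=cv2.convexHull(c)[:,0]
    P=np.array([ray(n,u,v,.01)[:2]*1000 for u,v in h])
    print(n,m.sum(),rect(P),cv2.boxPoints(cv2.minAreaRect(P.astype(np.float32))).round(1).tolist())
W=cloud('scene'); W2=cloud('side')
for V,nm in((W,'sc'),(W2,'si')):
  p=V[np.isfinite(V[...,2])]
  q=p[(np.hypot(p[:,0]-.607,p[:,1]-.245)<.12)&(p[:,2]>.028)]
  print(nm,len(q)); 
  if len(q): 
    dl=(q[:,:2]-[.607,.245])@np.array([[.9,-.44],[.44,.9]])
    for lo in range(-120,120,30):
      k=(dl[:,0]*1000>=lo)&(dl[:,0]*1000<lo+30); 
      if k.any(): print(lo,k.sum(),dl[k,1].min().round(3),dl[k,1].max().round(3),q[k,2].max().round(3))
E
```

```text
scene 5709 (array([521.5, -72.2]), 153.7, 282.3, 2.55) [[438.5, 65.4000015258789], [451.0, -216.60000610351562], [604.5, -209.8000030517578], [592.0, 72.30000305175781]]
side 3125 (array([524.9, -68.6]), 150.9, 285.5, 2.49) [[443.29998779296875, 70.80000305175781], [455.70001220703125, -214.5], [606.4000244140625, -208.0], [594.0999755859375, 77.30000305175781]]
sc 196
30 90 0.071 0.111 0.08
60 105 0.066 0.102 0.08
90 1 0.077 0.077 0.055
si 183
0 1 -0.015 -0.015 0.028
30 44 0.067 0.106 0.083
60 85 0.058 0.1 0.081
90 53 -0.073 0.078 0.241
```

arm_command(
  turn=[
    [0,0,0],
    [0,0,0],
    [0,0,0],
    [0,0,0],
    [0,0,0],
    [0,0,0],
    [0,0,0],
    [0,0,-1],
    [0,0,-1],
    [0,0,-1],
    [0,0,-1],
    [0,0,-1],
  ],
  xyz=[
    [0.7,0.16,0.1],
    [0.7,0.16,0.1],
    [0.7,0.16,0.1],
    [0.7,0.16,0.1],
    [0.7,0.16,0.1],
    [0.7,0.16,0.1],
    [0.65,0.16,0],
    [0,0,0],
    [0,0,0],
    [0,0,0],
    [0,0,0],
    [0,0,0],
  ],
  claw=[85,85,85,85,85,85,85,85,85,85,85,85],
)

```text
time_s: 1.3
position: [0.6058, 0.2425, 0.2008]
tool_rot: [[-0.426, 0.905, -0.001], [0.905, 0.426, -0.0], [0.0, -0.001, -1.0]]
ft_force: [-0.5, 0.2, -0.0]
grip_width: 0.0846
gripper_force: 0.0
```

Run:
```python
from h import *
s=env.observe(); print(s['time_s'],s['position'],s['tool_rot'].round(4),s['ft_force'])
im,d=grab('wrist','w1.png'); _,_,K,r,t=load('wrist'); R=cv2.Rodrigues(r)[0]; print(K,R.round(3),-R.T@t)
for n in('scene','side'): grab(n)
```

```text
1.3 [0.60582282 0.24250818 0.20078383] [[-4.259e-01  9.048e-01 -1.000e-03]
 [ 9.048e-01  4.259e-01 -2.000e-04]
 [ 3.000e-04 -1.000e-03 -1.000e+00]] [-0.53049303  0.16505137 -0.01101927]
[[297.31863964   0.         250.60638431]
 [  0.         297.31863964 187.0642566 ]
 [  0.           0.           1.        ]] [[ 0.904  0.426 -0.001]
 [ 0.41  -0.868  0.28 ]
 [ 0.119 -0.254 -0.96 ]] [0.57579999 0.30713011 0.3435461 ]
```

View pics/w1.png

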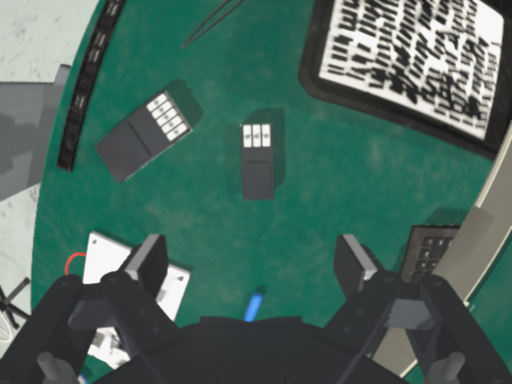

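The wrist view shows the smaller module centred at about (257,160). Its three terminals are towards the top at (257,134), and it lines up closely with the tool.

```bash
cat >> h.py <<'E'
def wdir(u,v,K):
    a=np.stack([(u-K[0,2])/K[0,0],(v-K[1,2])/K[1,1]],-1); th=np.linalg.norm(a,axis=-1)[...,None]
    return np.concatenate([a/np.maximum(th,1e-9)*np.sin(th),np.cos(th)],-1)
def wray(uv,z):
    im,d,K,r,t=load('wrist'); R=cv2.Rodrigues(r)[0]; c=-R.T@t
    uv=np.asarray(uv,float); w=wdir(uv[...,0],uv[...,1],K)@R
    return c+w*((z-c[2])/w[...,2])[...,None]
def wcloud():
    im,d,K,r,t=load('wrist'); R=cv2.Rodrigues(r)[0]
    v,u=np.mgrid[:d.shape[0],:d.shape[1]]; w=wdir(u.astype(float),v.astype(float),K)
    W=(w/w[...,2:]*d[...,None]-t)@R; W[d==0]=np.nan; return W
E
python3 - <<'E'
from h import *
im,d,K,r,t=load('wrist'); W=wcloud(); z=W[...,2]
roi=np.zeros(z.shape,bool); roi[110:215,225:300]=True
print('bench',np.nanmedian(z[roi&(im[...,1]>im[...,2].astype(int)+25)]))
top=roi&(z>.014)&(z<.04)
P=W[top]; print(top.sum(),P.mean(0),np.nanpercentile(P[:,2],[10,50,90]),rect(P[:,:2]*1000))
c=max(cv2.findContours(top.astype(np.uint8),0,2)[0],key=cv2.contourArea)[:,0]
h=cv2.convexHull(c)[:,0]; print(rect(wray(h,.022)[:,:2]*1000), rect(wray(c,.022)[:,:2]*1000))
# white plate part seen, grip finger pose
for n in('scene','side'):
    im,d,*_=load(n); W=cloud(n); z=W[...,2]
    p=W[(z>.014)&(z<.03)&(im.max(-1)<110)&(np.hypot(W[...,0]-.607,W[...,1]-.245)<.07)]
    print(n,len(p), len(p) and rect(p[:,:2]*1000))
E
```

```text
bench 0.00016601562844177075
2448 [0.60958124 0.25135648 0.02325068] [0.0215376  0.02308725 0.02517919] (array([610.3, 249.6]), 36.2, 85.7, 26.23)
(array([610.1, 249.8]), 36.0, 85.2, 26.23) (array([610.1, 249.8]), 36.0, 85.2, 26.23)
scene 223 (array([608.8, 248.8]), 40.1, 85.9, 28.49)
side 173 (array([612.5, 245.3]), 40.9, 88.0, 28.23)
```

arm_command(
  turn=[
    [0,0,-0.2],
    [0,0,0],
    [0,0,0],
    [0,0,0],
    [0,0,0],
    [0,0,0],
  ],
  xyz=[
    [0.1,0.14,0],
    [0,0,0],
    [0,0,0],
    [0,0,0],
    [0,0,0],
    [0,0,0],
  ],
  claw=[36,36,36,36,36,36],
)

```text
time_s: 2.05
position: [0.6102, 0.2499, 0.2014]
tool_rot: [[-0.438, 0.899, -0.0], [0.899, 0.438, 0.0], [0.0, -0.0, -1.0]]
ft_force: [-0.3, 0.1, 0.6]
grip_width: 0.0357
gripper_force: 0.0
```

Run:
```python
from h import *
s=env.observe(); p0=s['position']; print(s['time_s'],p0,s['grip_width'],np.degrees(np.arctan2(s['tool_rot'][1,1],s['tool_rot'][0,1])))
for n in('scene','side'):
    im,d=grab(n); W=cloud(n)
    m=(np.hypot(W[...,0]-p0[0],W[...,1]-p0[1])<.06)&(W[...,2]>.12)&(W[...,2]<.27)
    P=W[m]; L=(P-p0)@s['tool_rot']
    print(n,m.sum(),'tip z rel', np.sort(L[:,2])[-8:].round(4))
    for side in(-1,1):
        q=L[side*L[:,1]>0.01]; k=q[:,2]>q[:,2].max()-.015; print(q[:,2].max(),q[k].min(0).round(4),q[k].max(0).round(4))
```

```text
2.05 [0.61016839 0.24993659 0.20137166] 0.03570486607096312 25.985606844380865
scene 566 tip z rel [-0.0004 -0.0002 -0.0002  0.0005  0.001   0.001   0.0012  0.0012]
0.0012278980979011603 [-0.0116 -0.0345 -0.0132] [ 0.0079 -0.0187  0.0012]
0.0011634634743451942 [-0.0111  0.0145 -0.0137] [0.0127 0.0214 0.0012]
side 398 tip z rel [-0.0032 -0.0027 -0.0026 -0.0023 -0.0022 -0.0016 -0.0014 -0.0014]
-0.0016399208379131672 [-0.015  -0.03   -0.0156] [ 0.0068 -0.0145 -0.0016]
-0.001354000292411284 [-0.0171  0.0174 -0.0158] [ 0.0089  0.0311 -0.0014]
```

arm_command(
  turn=[
    [0,0,0],
    [0,0,0],
    [0,0,0],
    [0,0,0],
    [0,0,0],
    [0,0,0],
    [0,0,0],
    [0,0,0],
    [0,0,0],
    [0,0,0],
  ],
  xyz=[
    [0,0,0.3],
    [0,0,0.5],
    [0,0,0.5],
    [0,0,0.5],
    [0,0,0.5],
    [0,0,0.5],
    [0,0,0.5],
    [0,0,0.3],
    [0,0,0.19],
    [0,0,0],
  ],
  claw=[60,60,60,60,60,60,60,60,60,60],
)

```text
time_s: 3.15
position: [0.6099, 0.2499, 0.0111]
tool_rot: [[-0.438, 0.899, -0.001], [0.899, 0.438, -0.0], [0.0, -0.001, -1.0]]
ft_force: [-0.9, 0.5, 0.1]
grip_width: 0.0601
gripper_force: 0.0
```

arm_command(
  turn=[
    [0,0,0],
    [0,0,0],
    [0,0,0],
    [0,0,0],
    [0,0,0],
    [0,0,0],
  ],
  xyz=[
    [0,0,0],
    [0,0,0],
    [0,0,0],
    [0,0,0],
    [0,0,0],
    [0,0,0],
  ],
  claw=[30,30,30,30,30,30],
  squeeze=40,
)

```text
time_s: 3.75
position: [0.611, 0.2502, 0.0133]
tool_rot: [[-0.438, 0.899, 0.003], [0.899, 0.438, 0.001], [-0.001, 0.003, -1.0]]
ft_force: [-0.7, 0.7, 6.0]
grip_width: 0.0347
gripper_force: 40.9
```

arm_command(
  turn=[
    [0,0,0],
    [0,0,0],
    [0,0,0],
    [0,0,0],
    [0,0,0],
    [0,0,0.94],
    [0,0,0.94],
    [0,0,0.94],
    [0,0,0.94],
    [0,0,0.94],
  ],
  xyz=[
    [0,0,-0.1],
    [0,0,-0.3],
    [0,0,-0.5],
    [0,0,-0.5],
    [0,0,-0.5],
    [0,0,0],
    [0,0,0],
    [0,0,0],
    [0,0,0],
    [0,0,0],
  ],
  claw=[30,30,30,30,30,30,30,30,30,30],
)

```text
time_s: 4.75
position: [0.6101, 0.25, 0.1078]
tool_rot: [[-0.04, 0.999, 0.0], [0.999, 0.04, 0.0], [0.0, 0.0, -1.0]]
ft_force: [0.2, 0.4, -1.3]
grip_width: 0.0348
gripper_force: 40.2
```

arm_command(
  turn=[
    [0,0,0],
    [0,0,0],
    [0,0,0],
    [0,0,0],
    [0,0,0],
    [0,0,0],
    [0,0,0],
    [0,0,0],
    [0,0,0],
    [0,0,0],
    [0,0,0],
    [0,0,0],
  ],
  xyz=[
    [-0.4,-0.1,-0.2],
    [-0.8,-0.17,-0.2],
    [-0.8,-0.17,-0.2],
    [-0.8,-0.17,-0.2],
    [-0.8,-0.17,-0.2],
    [-0.8,-0.17,-0.2],
    [-0.8,-0.17,-0.2],
    [-0.8,-0.17,-0.2],
    [-0.8,-0.17,-0.2],
    [-0.7,-0.17,0],
    [-0.3,-0.1,0],
    [0,0,0],
  ],
  claw=[30,30,30,30,30,30,30,30,30,30,30,30],
)

```text
time_s: 5.95
position: [0.5399, -0.1453, 0.1975]
tool_rot: [[-0.041, 0.999, 0.0], [0.999, 0.041, -0.0], [-0.0, 0.0, -1.0]]
ft_force: [0.4, 0.5, -0.9]
grip_width: 0.0348
gripper_force: 40.3
```

Run:
```python
from h import *
grab('wrist','w2.png')
for n in('scene','side'): grab(n)
W=wcloud(); im=load('wrist')[0]; s=env.observe(); print(s['ft_force'],s['grip_width'])
```

```text
[ 0.09097429  0.2896149  -1.6048881 ] 0.034222420651625736
```

View pics/w2.png

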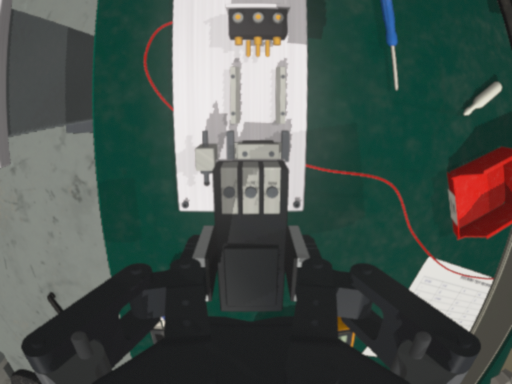

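The wrist view shows the held module at about (252,230), terminals towards the top. Beyond it are the rails at columns 235 and 281 (rows 60–122), the gold pins at about (258,47), the contact block at (258,22) and the jaw face at row 142. The nest is clear.

```bash
cat > meas.py <<'E'
from h import *
im,d,K,r,t=load('wrist'); W=wcloud(); z=W[...,2]; I=im.astype(int)
v,u=np.mgrid[:384,:512]
wh=(im.min(-1)>175)&(abs(z-.01)<.006)
def line(pts,ax): # fit pts[ax]=a+b*other
    o=1-ax; b,a=np.polyfit(pts[:,o],pts[:,ax],1)
    res=abs(pts[:,ax]-a-b*pts[:,o]); k=res<np.median(res)*3+.3; b,a=np.polyfit(pts[k,o],pts[k,ax],1); return a,b,k.sum()
L=[];Rr=[]
for row in range(6,200,3):
    c=np.where(wh[row,150:330])[0]+150
    if len(c)>20: L.append((c[0]-.5,row)); Rr.append((c[-1]+.5,row))
B=[]
for col in range(188,300,3):
    c=np.where(wh[150:225,col])[0]+150
    if len(c)>3: B.append((col,c[-1]+.5))
L,Rr,B=[wray(np.array(q),.010)[:,:2]*1000 for q in(L,Rr,B)]
l=line(L,0); rr=line(Rr,0); b=line(B,1)
print('left x=a+b*y',l,'right',rr,'bottom y=a+bx',b)
yb=-69
print('at y=-69: left',l[0]+l[1]*yb,'right',rr[0]+rr[1]*yb,'width',rr[0]-l[0]+(rr[1]-l[1])*yb,'yaw',np.degrees(-np.arctan(l[1])),np.degrees(-np.arctan(rr[1])),np.degrees(np.arctan(b[1])))
# pins
g=(I[...,2]>I[...,0]+60)&(v<60)&(u>225)&(u<295)&(I[...,2]>120)
k,lab,st,c=cv2.connectedComponentsWithStats(g.astype(np.uint8))
for i in range(1,k):
    if st[i,4]>8:
        tip=[c[i][0],st[i,1]+st[i,3]-.5]; print('pin',st[i],wray(np.array(tip),.024).round(4)*1000, np.nanmedian(z[lab==i]))
# rails by depth
m=(z>.0155)&(z<.026)&(v>55)&(v<128)&(u>222)&(u<298)
k,lab,st,c=cv2.connectedComponentsWithStats(m.astype(np.uint8))
for i in range(1,k):
    if st[i,4]>40: P=W[lab==i]; print('rail',st[i],rect(P[:,:2]*1000),np.nanmedian(P[:,2]), wray(c[i],.020).round(4)*1000)
# held module
s=env.observe(); p0=s['position']; Lc=(W-p0)@s['tool_rot']
zz=Lc[...,2]
m=(zz>-.02)&(zz<.0)&(abs(Lc[...,1])<.03)&(Lc[...,0]>.0135)&(Lc[...,0]<.06)
P=Lc[m]; print('held n',m.sum(),'top z rel',np.percentile(P[:,2],[5,50,95]).round(4))
for lo in range(14,44,6):
    q=P[(P[:,0]*1000>=lo)&(P[:,0]*1000<lo+6)]
    if len(q): print(lo,np.percentile(q[:,1]*1000,[0,2,98,100]).round(1),np.median(q[:,2]).round(4))
print('front x',np.percentile(P[:,0],[98,100]))
print('tcp',p0)
E
python3 meas.py
```

```text
left x=a+b*y (np.float64(446.8512150076794), np.float64(-0.04622807753495594), np.int64(65)) right (np.float64(558.9634981589926), np.float64(-0.36086836990722787), np.int64(65)) bottom y=a+bx (np.float64(-228.08799189175267), np.float64(0.053850688983068815), np.int64(13))
at y=-69: left 450.0409523575914 right 583.8634156825913 width 133.82246332499994 yaw 2.646789383697136 19.842909778318127 3.0824399174534394
pin [235  14   6   5  22] [519.6  17.4  24. ] 0.042402045319549914
pin [255  14   6   5  22] [540.8  18.2  24. ] 0.042637298750867414
pin [276  15   5   5  21] [562.   18.4  24. ] 0.04283256031458915
pin [235  37   7   8  55] [521.5 -11.9  24. ] 0.027762384959775947
pin [254  36   8  21 109] [542.3 -24.3  24. ] 0.027093222567582398
pin [273  37   8   8  58] [561.7  -9.9  24. ] 0.027620916533082428
pin [246  40   5  17  67] [532.  -24.7  24. ] 0.02636486600931356
pin [265  40   5  17  73] [552.4 -23.8  24. ] 0.02614684956390069
rail [230  67  10  57 514] (array([519.6, -66.4]), 9.6, 61.1, 2.11) 0.01965312946505867 [519.6 -65.5  20. ]
rail [275  67  11  57 534] (array([568.6, -64.2]), 10.4, 61.4, 1.16) 0.01965890218479667 [568.3 -63.9  20. ]
held n 4140 top z rel [-0.0125 -0.0099 -0.0066]
14 [-18.9 -17.9  16.6  17.3] -0.0096
20 [-18.9 -18.2  16.3  17. ] -0.01
26 [-18.9 -17.8  16.6  17.4] -0.0104
32 [-18.8 -18.   16.4  17.1] -0.0101
38 [-18.3 -17.4  15.9  16.9] -0.0074
front x [0.03915034 0.03945163]
tcp [ 0.54072368 -0.14240925  0.19710286]
```

```bash
python3 - <<'E'
from h import *
grab('wrist')
E
sed -i 's/range(150,330)/&/; s/for row in range(6,200,3)/for row in range(60,150,3)/; s/wh\[row,150:330\]/wh[row,150:310]/' meas.py; python3 meas.py; python3 -c "
from h import *
s=env.observe(); print(s['time_s'],s['tool_rot'].round(4),s['qvel'])"
```

```text
left x=a+b*y (np.float64(446.5598658893244), np.float64(-0.046683072073536905), np.int64(30)) right (np.float64(595.352843538577), np.float64(-0.046827239474275924), np.int64(30)) bottom y=a+bx (np.float64(-224.1591014777223), np.float64(0.046444506128277406), np.int64(13))
at y=-69: left 449.7809978623984 right 598.583923062302 width 148.80292519990357 yaw 2.672802510553895 2.681044676403384 2.6591632612546983
pin [235  17   5   5  22] [519.4  16.8  24. ] 0.04232227502675329
pin [255  17   6   5  22] [540.7  17.6  24. ] 0.04260013635732231
pin [275  18   6   5  21] [561.8  17.9  24. ] 0.042864040609287585
pin [234  39   8   9  56] [521.7 -12.4  24. ] 0.027775111351093087
pin [254  39   7  21 110] [542.2 -24.6  24. ] 0.026543577206337574
pin [273  40   7   8  56] [561.5 -10.3  24. ] 0.027951279629980202
pin [246  43   4  17  66] [532.4 -25.1  24. ] 0.026188674840712453
pin [265  43   4  17  65] [552.2 -24.1  24. ] 0.0265162173707112
rail [229  69  11  58 529] (array([519.7, -66. ]), 10.6, 62.0, 2.23) 0.01974882040998905 [519.6 -65.5  20. ]
rail [275  70  11  57 531] (array([568.7, -64.4]), 10.5, 61.3, 2.18) 0.019656300060250303 [568.3 -64.1  20. ]
held n 4500 top z rel [-0.0122 -0.0096 -0.0069]
14 [-18.  -17.3  17.4  18.1] -0.0089
20 [-18.2 -17.4  17.2  17.8] -0.0097
26 [-17.9 -17.2  17.3  18.1] -0.0102
32 [-18.2 -17.4  17.1  17.9] -0.0099
38 [-18.  -17.   16.9  17.6] -0.0093
front x [0.04172339 0.04204774]
tcp [ 0.54085868 -0.14218305  0.19698457]
6.15 [[-4.53e-02  9.99e-01 -1.00e-04]
 [ 9.99e-01  4.53e-02  3.00e-04]
 [ 3.00e-04 -1.00e-04 -1.00e+00]] [ 0.43836267  0.18981139 -0.12028863  0.07634093 -0.15435389  0.01196479]
```

arm_command(
  turn=[
    [0,0,0],
    [0,0,0],
    [0,0,0],
    [0,0,0],
    [0,0,0],
    [0,0,0],
    [0,0,0],
    [0,0,0],
    [0,0,0],
    [0,0,0],
  ],
  xyz=[
    [0.2,0.02,0.2],
    [0.5,0.05,0.2],
    [0.5,0.05,0.2],
    [0.254,0.015,0.3],
    [0,0,0.5],
    [0,0,0.6],
    [0,0,0.6],
    [0,0,0.3],
    [0,0,0],
    [0,0,0],
  ],
  claw=[30,30,30,30,30,30,30,30,30,30],
)

```text
time_s: 7.15
position: [0.5445, -0.0696, 0.052]
tool_rot: [[-0.045, 0.999, -0.0], [0.999, 0.045, 0.0], [0.0, -0.0, -1.0]]
ft_force: [-0.4, 1.0, -1.7]
grip_width: 0.0347
gripper_force: 40.3
```

arm_command(
  turn=[
    [0,0,0],
    [0,0,0],
    [0,0,0],
  ],
  xyz=[
    [0,0,0],
    [0,0,0],
    [0,0,0],
  ],
  claw=[30,30,30],
)

```text
time_s: 7.45
position: [0.5446, -0.0705, 0.0525]
tool_rot: [[-0.044, 0.999, 0.001], [0.999, 0.044, -0.0], [-0.0, 0.001, -1.0]]
ft_force: [-0.4, 0.2, -1.7]
grip_width: 0.0351
gripper_force: 40.3
```

arm_command(
  turn=[
    [0,0,0],
    [0,0,0],
    [0,0,0],
    [0,0,0],
    [0,0,0],
  ],
  xyz=[
    [0.02,0,0.15],
    [0,0,0.12],
    [0,0,0.1],
    [0,0,0.08],
    [0,0,0],
  ],
  claw=[30,30,30,30,30],
)

```text
time_s: 7.95
position: [0.544, -0.0694, 0.0286]
tool_rot: [[-0.044, 0.999, -0.001], [0.999, 0.044, 0.0], [0.0, -0.001, -1.0]]
ft_force: [-0.3, -0.6, -1.3]
grip_width: 0.0347
gripper_force: 40.3
```

arm_command(
  turn=[
    [0,0,0],
    [0,0,0],
    [0,0,0],
    [0,0,0],
  ],
  xyz=[
    [0,0,0.06],
    [0,0,0.05],
    [0,0,0.04],
    [0,0,0],
  ],
  claw=[30,30,30,30],
)

```text
time_s: 8.35
position: [0.5444, -0.0695, 0.0233]
tool_rot: [[-0.044, 0.999, 0.001], [0.999, 0.044, -0.001], [-0.001, 0.001, -1.0]]
ft_force: [-4.7, 1.1, 13.6]
grip_width: 0.0349
gripper_force: 41.9
```

arm_command(
  turn=[
    [0,0,0],
    [0,0,0],
    [0,0,0],
    [0,0,0],
    [0,0,0],
    [0,0,0],
    [0,0,0],
    [0,0,0],
    [0,0,0],
    [0,0,0],
    [0,0,0],
  ],
  xyz=[
    [0,0,0],
    [0,0,0],
    [0,0,0],
    [0,0,-0.1],
    [0,0,-0.3],
    [0,0,-0.5],
    [0,0,-0.5],
    [0,0,-0.5],
    [0,0,-0.5],
    [0,0,-0.5],
    [0,0,0],
  ],
  claw=[55,55,55,55,60,60,60,60,60,60,60],
)

```text
time_s: 9.45
position: [0.5456, -0.0699, 0.1703]
tool_rot: [[-0.044, 0.999, 0.006], [0.999, 0.044, -0.002], [-0.002, 0.006, -1.0]]
ft_force: [0.5, 0.1, -0.3]
grip_width: 0.0602
gripper_force: 0.0
```

Run:
```python
from h import *
im,d=grab('wrist','w3.png'); W=wcloud(); z=W[...,2]
s=env.observe(); print(s['time_s'],s['position'])
a=np.radians(2.67); R=np.array([[np.cos(a),-np.sin(a)],[np.sin(a),np.cos(a)]]); N=np.array([.5441,-.0648])
F=(W[...,:2]-N)@R*1000
m=(abs(F[...,0])<26)&(abs(F[...,1])<60)&(z>.025)&(z<.045)
k,l,st,c=cv2.connectedComponentsWithStats(m.astype(np.uint8)); i=1+np.argmax(st[1:,4]); p=l==i
print(rect(F[p]),p.sum())
for lo in range(-45,45,15):
    q=p&(F[...,1]>=lo)&(F[...,1]<lo+15); print(lo,np.percentile(z[q],[10,50,90]).round(4),F[q][:,0].min().round(1),F[q][:,0].max().round(1))
for lo in (-18,-6,6):
    q=p&(F[...,0]>=lo)&(F[...,0]<lo+12)&(F[...,1]>-10)&(F[...,1]<30); print(lo,np.median(z[q]))
for n in('scene','side'): grab(n)
```

```text
9.5 [ 0.54484675 -0.06964736  0.16829716]
(array([ -0.5, -11.1]), 43.8, 97.7, 0.13) 3549
-45 [0.0315 0.0339 0.0352] -17.6 17.9
-30 [0.0321 0.0345 0.0354] -17.3 17.7
-15 [0.0317 0.0341 0.0353] -17.8 17.5
0 [0.0313 0.0322 0.033 ] -17.7 18.3
15 [0.0318 0.0331 0.0352] -17.4 18.2
30 [0.0311 0.0328 0.0342] -18.1 18.1
-18 0.032642210557464815
-6 0.03300151959507047
6 0.03258836481379604
```

View pics/w3.png

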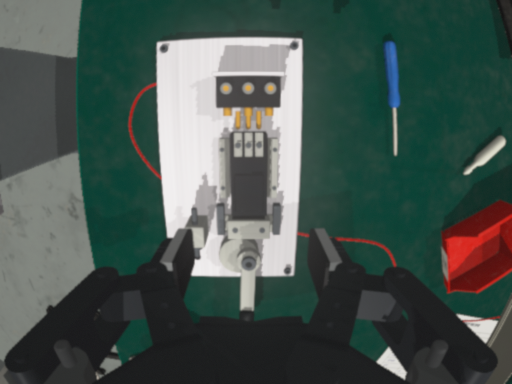

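The wrist view shows the module seated between the rails at (249,175), with its terminals just short of the pin tips at row 128 and the jaw behind it at row 225. The lever is still open, its arm pointing down at (247,290).

Run:
```python
from h import *
a=np.radians(2.67); R=np.array([[np.cos(a),-np.sin(a)],[np.sin(a),np.cos(a)]]); N=np.array([.5441,-.0648])
piv=N+R@[0,-.095]; print('pivot',piv)
print(env.observe()['q'].round(1))
for n in('scene','side','wrist'):
    im=load(n)[0]; W=wcloud() if n=='wrist' else cloud(n)
    F=(W[...,:2]-piv)@R*1000; z=W[...,2]
    r=np.hypot(F[...,0],F[...,1]); 
    m=(r<135)&(r>30)&(F[...,1]<-25)&(abs(F[...,0])<60)&(z>.028)&(z<.06)
    for lo in (30,45,60,75,90,105,120):
        q=m&(r>=lo)&(r<lo+15)
        if q.sum()>8: print(n,lo,q.sum(),'x mid',((F[q][:,0].min()+F[q][:,0].max())/2).round(1),'med',np.median(F[q][:,0]).round(1),'y',np.median(F[q][:,1]).round(1),'z',np.percentile(z[q],[50,95]).round(4))
```

```text
pivot [ 0.54852543 -0.15969687]
[-19.6  24.9  80.8   0.   74.4 -22.1]
scene 30 59 x mid -3.2 med -4.7 y -37.3 z [0.0378 0.0394]
scene 45 62 x mid -4.1 med -5.9 y -52.0 z [0.0377 0.0393]
scene 60 50 x mid -4.3 med -7.4 y -66.2 z [0.0385 0.0452]
scene 75 73 x mid -5.0 med -9.6 y -81.9 z [0.0441 0.0466]
scene 90 70 x mid -7.3 med -10.1 y -97.1 z [0.0439 0.0465]
scene 105 77 x mid -6.6 med -10.5 y -112.1 z [0.0441 0.0469]
scene 120 71 x mid -6.6 med -9.4 y -125.5 z [0.0424 0.0463]
side 30 26 x mid -0.2 med -0.4 y -36.3 z [0.0398 0.0419]
side 45 29 x mid -0.3 med -0.1 y -52.2 z [0.0395 0.0419]
side 60 20 x mid -1.7 med -3.6 y -66.9 z [0.0409 0.0465]
side 75 30 x mid -2.1 med -3.0 y -82.4 z [0.046  0.0493]
side 90 35 x mid -2.4 med -3.4 y -97.9 z [0.0459 0.0482]
side 105 34 x mid -2.5 med -3.6 y -111.9 z [0.0453 0.049 ]
side 120 55 x mid -3.4 med -4.2 y -129.3 z [0.0442 0.0482]
wrist 30 150 x mid -1.9 med -2.0 y -37.2 z [0.0399 0.0408]
wrist 45 136 x mid -1.6 med -1.5 y -51.7 z [0.04   0.0409]
wrist 60 178 x mid -2.9 med -2.3 y -68.6 z [0.041  0.0472]
wrist 75 44 x mid -3.0 med -2.3 y -77.2 z [0.0455 0.048 ]
```

arm_command(
  turn=[
    [0,0,0.38],
    [0,0,0],
    [0,0,0],
    [0,0,0],
    [0,0,0],
    [0,0,0],
    [0,0,0],
    [0,0,0],
    [0,0,0],
    [0,0,0],
    [0,0,0],
    [0,0,0],
  ],
  xyz=[
    [0,0,0],
    [-0.4,0.01,0],
    [-0.7,0.01,0],
    [-0.7,0.01,0],
    [-0.7,0.01,0],
    [-0.7,0.01,0.2],
    [-0.4,0.003,0.4],
    [-0.2,0,0.6],
    [0,0,0.6],
    [0,0,0.2],
    [0,0,0],
    [0,0,0],
  ],
  claw=[50,50,50,50,50,50,50,50,50,50,50,50],
)

```text
time_s: 10.8
position: [0.5495, -0.2594, 0.0677]
tool_rot: [[-0.011, 1.0, 0.001], [1.0, 0.011, -0.001], [-0.001, 0.001, -1.0]]
ft_force: [0.4, -0.1, -0.2]
grip_width: 0.0502
gripper_force: 0.0
```

Run:
```python
from h import *
im,d=grab('wrist'); s=env.observe(); print(s['time_s'],s['position'],s['tool_rot'].round(4)); p0=s['position']
W=wcloud(); L=(W-p0)@s['tool_rot']*1000
m=(abs(L[...,1])<20)&(L[...,2]>10)&(L[...,2]<45)&(W[...,2]>.03)
for lo in range(-30,80,10):
    q=m&(L[...,0]>=lo)&(L[...,0]<lo+10)
    if q.sum()>8: print(lo,q.sum(),L[q][:,1].min().round(1),L[q][:,1].max().round(1),np.percentile(W[q][:,2],95).round(4))
```

```text
10.85 [ 0.5496378  -0.25955343  0.06815233] [[-0.0109  0.9999  0.0018]
 [ 0.9999  0.0109 -0.0013]
 [-0.0013  0.0017 -1.    ]]
-30 275 -10.1 8.8 0.0482
-20 419 -10.0 8.7 0.0486
-10 420 -9.1 7.9 0.0481
0 432 -9.0 7.8 0.0479
10 459 -9.4 8.2 0.0483
20 509 -9.3 8.1 0.0483
30 496 -8.0 7.4 0.045
40 479 -8.5 7.3 0.0412
50 482 -8.4 7.2 0.0412
60 485 -8.4 7.7 0.0412
70 528 -19.5 7.7 0.0412
```

arm_command(
  turn=[
    [0,0,0],
    [0,0,0],
    [0,0,0],
    [0,0,0],
    [0,0,0],
    [0,0,0],
    [0,0,0],
    [0,0,0],
    [0,0,0],
    [0,0,0],
  ],
  xyz=[
    [0,-0.01,0.3],
    [0,0,0.3],
    [0,0,0.2],
    [0,0,0.08],
    [0,0,0],
    [0,0,0],
    [0,0,0],
    [0,0,0],
    [0,0,0],
    [0,0,0],
  ],
  claw=[50,50,50,50,10,10,10,10,10,10],
  squeeze=30,
)

```text
time_s: 11.85
position: [0.5489, -0.2597, 0.0236]
tool_rot: [[-0.01, 1.0, 0.001], [1.0, 0.01, -0.001], [-0.001, 0.001, -1.0]]
ft_force: [-1.0, -0.1, 5.4]
grip_width: 0.0164
gripper_force: 29.7
```

arm_command(
  turn=[
    [0,0,0.5],
    [0,0,1],
    [0,0,1],
    [0,0,1],
  ],
  xyz=[
    [0.002,-0.087,0],
    [0.0076,-0.174,0],
    [0.0076,-0.174,0],
    [0.0076,-0.174,0],
  ],
  claw=[10,10,10,10],
)

```text
time_s: 12.25
position: [0.5192, -0.2554, 0.0236]
tool_rot: [[0.294, 0.956, 0.003], [0.956, -0.294, -0.001], [-0.0, 0.003, -1.0]]
ft_force: [4.5, 1.9, 4.3]
grip_width: 0.0164
gripper_force: 29.6
```

arm_command(
  turn=[
    [0,0,1],
    [0,0,1],
    [0,0,1],
    [0,0,1],
    [0,0,1],
    [0,0,1],
    [0,0,1],
    [0,0,1],
    [0,0,1],
    [0,0,0.6],
    [0,0,0],
  ],
  xyz=[
    [0.0076,-0.174,0],
    [0.0076,-0.174,0],
    [0.0076,-0.174,0],
    [0.0076,-0.174,0],
    [0.0076,-0.174,0],
    [0.0076,-0.174,0],
    [0.0076,-0.174,0],
    [0.0076,-0.174,0],
    [0.0076,-0.174,0],
    [0.003,-0.105,0],
    [0,0,0],
  ],
  claw=[10,10,10,10,10,10,10,10,10,10,10],
)

```text
time_s: 13.35
position: [0.4582, -0.2026, 0.0236]
tool_rot: [[0.906, 0.423, 0.003], [0.423, -0.906, -0.002], [0.002, 0.004, -1.0]]
ft_force: [3.8, -0.8, 4.2]
grip_width: 0.0161
gripper_force: 29.7
```

```bash
cat > lev.py <<'E'
from h import *
s=env.observe(); p=s['position'][:2]-[.5485,-.1597]; R=s['tool_rot']
print(s['time_s'],'r',np.hypot(*p)*1000,'lever deg',np.degrees(np.arctan2(-p[0],-p[1]))+2.67,'tool deg',np.degrees(np.arctan2(R[0,0],R[1,0]))+2.67,'F tool',(R.T@s['ft_force']).round(2),'M',s['wrist_torque'].round(2),'w',s['grip_width'],s['q'].round(1))
E
python3 lev.py
```

```text
13.35 r 100.00048052330511 lever deg 67.2656672512573 tool deg 67.62746226951253 F tool [ 3.14  2.31 -4.21] M [-0.16 -0.56  0.03] w 0.016073667116884488 [-37.4  31.9  98.2  -0.   49.6  27.5]
```

arm_command(
  turn=[
    [0,0,0.4],
    [0,0,0.4],
    [0,0,0.4],
    [0,0,0.3],
    [0,0,0],
  ],
  xyz=[
    [0.001,-0.07,0],
    [0.001,-0.07,0],
    [0.001,-0.07,0],
    [0.001,-0.052,0],
    [0,0,0],
  ],
  claw=[10,10,10,10,10],
)

```text
time_s: 13.85
position: [0.4536, -0.191, 0.0236]
tool_rot: [[0.953, 0.303, 0.003], [0.303, -0.953, -0.003], [0.002, 0.004, -1.0]]
ft_force: [3.0, -4.2, 4.2]
grip_width: 0.0165
gripper_force: 29.8
```

```bash
python3 lev.py
```

```text
13.85 r 99.94521137120553 lever deg 74.3977452089975 tool deg 75.0574980761089 F tool [ 1.55  4.92 -4.14] M [-0.61 -0.48  0.11] w 0.016466517338488442 [-36.6  31.3  99.6  -0.   48.8  35.8]
```

Resistance is rising with angle (4.9 N), so I go on in small steps and read the force.

arm_command(
  turn=[
    [0,0,0.15],
    [0,0,0.15],
    [0,0,0],
  ],
  xyz=[
    [0,-0.026,0],
    [0,-0.026,0],
    [0,0,0],
  ],
  claw=[10,10,10],
)

```text
time_s: 14.15
position: [0.4529, -0.1888, 0.0236]
tool_rot: [[0.961, 0.278, 0.004], [0.278, -0.961, -0.004], [0.002, 0.004, -1.0]]
ft_force: [3.5, -4.7, 4.0]
grip_width: 0.0163
gripper_force: 29.8
```

```bash
python3 lev.py
```

```text
14.15 r 99.91271442856151 lever deg 75.73010470715786 tool deg 76.53527508553954 F tool [ 2.06  5.49 -3.98] M [-0.76 -0.46  0.23] w 0.016262655549178204 [-36.5  31.2  99.9  -0.1  48.6  37.4]
```

arm_command(
  turn=[
    [0,0,0.15],
    [0,0,0.15],
    [0,0,0],
  ],
  xyz=[
    [0,-0.026,0],
    [0,-0.026,0],
    [0,0,0],
  ],
  claw=[10,10,10],
)

```text
time_s: 14.45
position: [0.4522, -0.1862, 0.0236]
tool_rot: [[0.968, 0.252, 0.004], [0.252, -0.968, -0.003], [0.003, 0.004, -1.0]]
ft_force: [3.2, -4.2, 3.6]
grip_width: 0.0162
gripper_force: 29.8
```

```bash
python3 lev.py
```

```text
14.45 r 99.8836927004522 lever deg 77.26081816875106 tool deg 78.04545709013165 F tool [ 2.06  4.85 -3.62] M [-0.68 -0.52  0.2 ] w 0.0161723810497718 [-36.3  31.1 100.1  -0.   48.5  39.1]
```

arm_command(
  turn=[
    [0,0,0.15],
    [0,0,0.15],
    [0,0,0],
  ],
  xyz=[
    [0,-0.026,0],
    [0,-0.026,0],
    [0,0,0],
  ],
  claw=[10,10,10],
)

```text
time_s: 14.75
position: [0.4516, -0.1838, 0.0236]
tool_rot: [[0.974, 0.227, 0.004], [0.227, -0.974, -0.004], [0.003, 0.004, -1.0]]
ft_force: [2.6, -4.6, 4.2]
grip_width: 0.0165
gripper_force: 29.8
```

```bash
python3 lev.py
```

```text
14.75 r 99.88754438835181 lever deg 78.70786024932285 tool deg 79.53530355157768 F tool [ 1.46  5.11 -4.14] M [-0.72 -0.45  0.19] w 0.01649047078433329 [-3.610e+01  3.100e+01  1.004e+02 -1.000e-01  4.830e+01  4.080e+01]
```

arm_command(
  turn=[
    [0,0,0.15],
    [0,0,0],
  ],
  xyz=[
    [0,-0.026,0],
    [0,0,0],
  ],
  claw=[10,10],
)

```text
time_s: 14.95
position: [0.4513, -0.1825, 0.0236]
tool_rot: [[0.977, 0.214, 0.004], [0.214, -0.977, -0.003], [0.003, 0.004, -1.0]]
ft_force: [3.5, -5.2, 3.0]
grip_width: 0.0163
gripper_force: 29.8
```

```bash
python3 lev.py
```

```text
14.95 r 99.87913876170278 lever deg 79.46896395759322 tool deg 80.28948793941069 F tool [ 2.29  5.8  -2.97] M [-0.75 -0.52  0.21] w 0.016304604012389565 [-3.600e+01  3.100e+01  1.005e+02 -1.000e-01  4.820e+01  4.170e+01]
```

arm_command(
  turn=[
    [0,0,0.12],
    [0,0,0.12],
    [0,0,0],
  ],
  xyz=[
    [0,-0.022,0],
    [0,-0.022,0],
    [0,0,0],
  ],
  claw=[10,10,10],
)

```text
time_s: 15.25
position: [0.4508, -0.1804, 0.0236]
tool_rot: [[0.981, 0.194, 0.004], [0.194, -0.981, -0.004], [0.003, 0.004, -1.0]]
ft_force: [3.2, -5.3, 3.6]
grip_width: 0.0162
gripper_force: 29.8
```

```bash
python3 lev.py
```

```text
15.25 r 99.8277296458365 lever deg 80.68484088534022 tool deg 81.4811890879529 F tool [ 2.13  5.88 -3.57] M [-0.83 -0.45  0.15] w 0.01616334821621637 [-3.580e+01  3.090e+01  1.007e+02 -1.000e-01  4.810e+01  4.310e+01]
```

arm_command(
  turn=[
    [0,0,0.12],
    [0,0,0],
  ],
  xyz=[
    [0,-0.022,0],
    [0,0,0],
  ],
  claw=[10,10],
)

```text
time_s: 15.45
position: [0.4507, -0.1798, 0.0236]
tool_rot: [[0.983, 0.184, 0.004], [0.184, -0.983, -0.004], [0.003, 0.005, -1.0]]
ft_force: [2.4, -7.1, 2.7]
grip_width: 0.0163
gripper_force: 30.0
```

```bash
python3 lev.py
```

```text
15.45 r 99.84300735013915 lever deg 81.06387037795524 tool deg 82.06840795705939 F tool [ 1.07  7.48 -2.61] M [-1.18 -0.4   0.26] w 0.016315027863442626 [-3.570e+01  3.090e+01  1.007e+02 -1.000e-01  4.810e+01  4.380e+01]
```

arm_command(
  turn=[
    [0,0,0.12],
    [0,0,0],
  ],
  xyz=[
    [0,-0.022,0],
    [0,0,0],
  ],
  claw=[10,10],
)

```text
time_s: 15.65
position: [0.4506, -0.1793, 0.0236]
tool_rot: [[0.985, 0.174, 0.004], [0.174, -0.985, -0.005], [0.003, 0.006, -1.0]]
ft_force: [2.0, -9.9, 1.6]
grip_width: 0.0162
gripper_force: 30.3
```

```bash
python3 lev.py
```

```text
15.65 r 99.8016907229139 lever deg 81.36636040081581 tool deg 82.64689000112185 F tool [ 0.25 10.09 -1.53] M [-1.61 -0.29  0.37] w 0.01620262984280072 [-35.6  30.8 100.8  -0.2  48.   44.4]
```

The stop has been met: the angle has stalled at about 81° while the force rises. I press on to about 16 N.

arm_command(
  turn=[
    [0,0,0],
    [0,0,0],
    [0,0,0],
  ],
  xyz=[
    [0,-0.022,0],
    [0,-0.015,0],
    [0,0,0],
  ],
  claw=[10,10,10],
)

```text
time_s: 15.95
position: [0.4506, -0.1787, 0.0237]
tool_rot: [[0.985, 0.174, 0.005], [0.174, -0.985, -0.008], [0.003, 0.008, -1.0]]
ft_force: [0.5, -17.2, -0.0]
grip_width: 0.0164
gripper_force: 29.9
```

```bash
python3 lev.py
```

```text
15.95 r 99.73205747669813 lever deg 81.68386017371655 tool deg 82.638323021259 F tool [-2.54 17.    0.15] M [-2.81 -0.14  0.24] w 0.016407716856570324 [-35.6  30.8 100.9  -0.3  47.8  44.6]
```

arm_command(
  turn=[
    [0,0,0],
    [0,0,0],
    [0,0,0],
    [0,0,0],
  ],
  xyz=[
    [0,0,0],
    [0,0,0],
    [0,0.015,0],
    [0,0.015,0],
  ],
  claw=[10,10,10,10],
)

```text
time_s: 16.35
position: [0.4505, -0.1789, 0.0236]
tool_rot: [[0.985, 0.173, 0.004], [0.174, -0.985, -0.005], [0.003, 0.005, -1.0]]
ft_force: [3.2, -7.4, 2.5]
grip_width: 0.0164
gripper_force: 30.2
```

```bash
python3 lev.py
```

```text
16.35 r 99.82480728818933 lever deg 81.60191734051186 tool deg 82.6784508418451 F tool [ 1.84  7.8  -2.47] M [-1.16 -0.4   0.22] w 0.016439118471782366 [-3.560e+01  3.080e+01  1.008e+02 -1.000e-01  4.800e+01  4.450e+01]
```

arm_command(
  turn=[
    [0,0,0],
    [0,0,0],
    [0,0,0],
    [0,0,0],
    [0,0,0],
    [0,0,0],
    [0,0,0],
    [0,0,0],
    [0,0,0],
    [0,0,0],
    [0,0,0],
  ],
  xyz=[
    [0,0.01,0],
    [0,0,0],
    [0,0,0],
    [0,0,0],
    [0,0,-0.2],
    [0,0,-0.5],
    [0,0,-0.5],
    [0,0,-0.5],
    [0,0,-0.5],
    [0,0,-0.3],
    [0,0,0],
  ],
  claw=[45,45,45,45,45,45,45,45,45,45,45],
)

```text
time_s: 17.45
position: [0.4496, -0.1771, 0.1501]
tool_rot: [[0.985, 0.173, 0.004], [0.173, -0.985, -0.003], [0.003, 0.003, -1.0]]
ft_force: [0.4, -0.3, 0.2]
grip_width: 0.045
gripper_force: 0.0
```

Run:
```python
from h import *
im,d=grab('wrist','w4.png')
grab('scene','s4.png'); s=env.observe(); print(s['time_s'],s['position'],s['ft_force'])
a=np.radians(2.67); R=np.array([[np.cos(a),-np.sin(a)],[np.sin(a),np.cos(a)]]); N=np.array([.5441,-.0648]); piv=N+R@[0,-.095]
W=wcloud(); W2=cloud('scene')
for nm,V in(('w',W),('s',W2)):
    z=V[...,2]; F=(V[...,:2]-N)@R*1000; G=(V[...,:2]-piv)@R*1000
    q=(G[...,0]<-30)&(G[...,0]>-125)&(abs(G[...,1]-10)<35)&(z>.034)&(z<.055)
    for lo in(-120,-105,-90):
        k=q&(G[...,0]>=lo)&(G[...,0]<lo+15); print(nm,'lever',k.sum(),k.sum() and (G[k].mean(0).round(1),np.degrees(np.arctan2(-G[k][:,0].mean(),-G[k][:,1].mean())).round(1)))
    m=(abs(F[...,0])<17)&(abs(F[...,1])<46.5)&(z>.027)&(z<.042)
    if m.sum()>30: print(nm,'module',m.sum(),F[m].min(0).round(1),F[m].max(0).round(1))
cv2.imwrite('pics/s4z.png',cv2.resize(cv2.imread('pics/s4.png')[180:310,190:370],None,fx=4,fy=4,interpolation=cv2.INTER_CUBIC))
```

```text
17.55 [ 0.44875197 -0.17659642  0.1477405 ] [-0.77204179  0.10367541  0.20759454]
w lever 314 (array([-112.3,  -16.4]), np.float64(81.7))
w lever 322 (array([-97.4, -14.8]), np.float64(81.3))
w lever 348 (array([-82.4, -12.4]), np.float64(81.4))
w module 3394 [-17.  -46.5] [17.  45.1]
s lever 59 (array([-112.2,  -18.8]), np.float64(80.5))
s lever 68 (array([-97.6, -17.6]), np.float64(79.8))
s lever 68 (array([-82.1, -15.4]), np.float64(79.4))
s module 100 [-16.7 -17.1] [15.1 43.4]
```

View pics/w4.png

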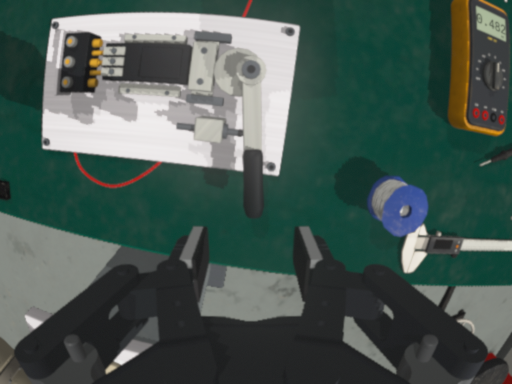

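View pics/s4z.png

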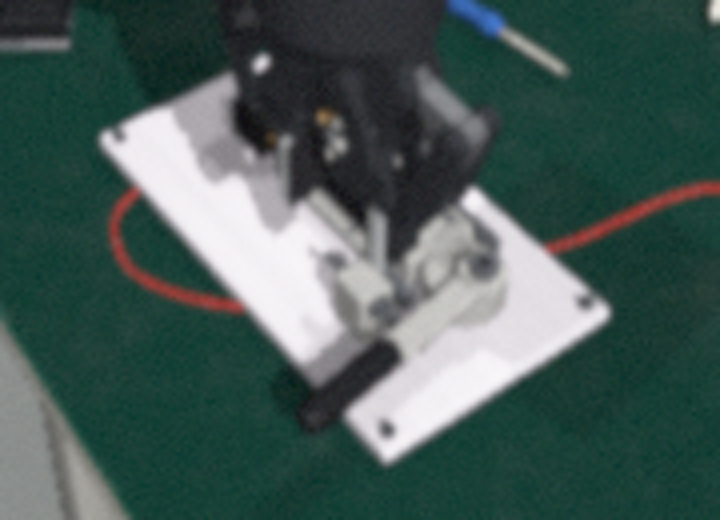

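The wrist view shows the lever closed at about 81.5° (1.42 rad), with its arm on the stop screw at (240,132). The jaw at (203,65) is hard against the module, and the terminals press the pins at (97,62). The arm is clear, so I hand in.

```bash
python3 -c "
from rig import env
print(env.close_job())"
```

```text
the job is handed in; nothing more can be done
None
```

The job is handed in with the smaller module clamped against the pins, the lever on its stop at about 1.42 rad (about 17 N at the grip), the arm clear and the larger module untouched; no verdict came back.

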